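# Set a heat-sink plate overhanging the saw block and clamp it

## Task

Set the aluminium plate up for sawing off its blue end: without picking it up, push it square against the metal fence of the wooden saw block and along the fence until the whole blue end hangs out past the saw end of the block (the end beside the clamp) and the scribed line where the blue stops stands about 5 mm clear of the wood. Then push the red handle of the toggle clamp all the way down so that the clamp holds the plate there. Leave the other things on the bench where they lie.

Things in the scene. Friction and masses are not known exactly. Their poses are not given: they have to be found in the camera images.
- saw_block: Beech saw block bolted to the bench. Origin on the bench under it; its x points to the far side (fence, clamp), y along the fence, z up. In this frame the wood spans x -38 to 100 mm, y -110 to +110 mm, top at z 28 mm; the saw end is the face at y = -110 mm. Two bolt heads 8 mm high stand behind the fence at y = 0 and 85 mm
- block_end (a point): point on the top edge of the saw end of the block, 40 mm before the fence face; same axes as the block
- fence (a point): middle of the fence's face toward the plate, at wood level: x 35, y 0, z 28 mm in the block's frame, same axes. The fence is an aluminium bar along the whole block, 12 mm thick, 12 mm high above the wood
- plate: loose flat aluminium plate, 80 (x) by 150 (y) by 5 mm, 0.16 kg, lying on the wood, its front long edge reaching past the block's front (7 mm when seated). Origin: centre of its underside; the blue end is at -y, 25 mm long. It starts 8 to 20 mm off the fence, up to 6 degrees askew, blue end still on the wood. Seated, its far long edge touches the fence: origin at x = -5 mm of the block
- saw_line (a point): middle of the scribed line on top of the plate, where the blue stops: 25 mm from the blue end's edge, 125 mm from the other end, 50 mm from the plate's origin
- clamp_handle (a joint): toggle clamp's red handle, rad: 0 open, standing up at 54 degrees and leaning to the far side, its end 130 mm above the bench; grows as it is pressed down to the far side, stop at 0.90 almost level; the foot meets the plate at about 0.82 and its spring presses harder up to the stop. It stays where it is left; pressing it takes about 7 N at the grip, 12 N near the stop
- handle_grip (a point): point on the axis of the red grip (16 mm wide, 13 mm thick), 70 mm from the handle's pivot and 17 mm short of its end. The pivot is at x 78, y -80, z 57 mm in the block's frame, its axis along the block's y; open, this point is 41 mm beyond and 57 mm above the pivot
- clamp_bar: steel bar of the clamp with a sprung rubber foot, geared to the handle. Open, it stands up (top 115 mm above the bench, beside y = -80 mm of the block, x 10 to 60 mm); handle down, it lies across the fence and the foot presses on the plate 37 mm before the fence and 30 mm in from the saw end. Origin at its pivot
- hacksaw: small red hacksaw, 265 x 65 x 18 mm, lying loose on the grey mat; leave it
- dust_brush: wooden dust brush, 120 mm long, loose; leave it
- side_cutters: red-handled side cutters, 116 mm long, 11 mm high, lying loose behind the block, left of the clamp; leave them
- long_nose: blue-handled long-nose pliers, 116 mm, loose; leave them
- tweezers: steel tweezers, 113 mm, loose; leave them
- solder_spool: spool of solder, 60 mm across, 62 mm high, standing loose on the grey mat; leave it

How it is judged:
On the way, in this order (a step that is already met when the one before it is completed fails the run):
1. with the clamp still open, the plate is square against the fence and the scribed line stands clear of the saw end (value of joint clamp_handle below 0.4 rad and x of plate in the frame of saw_block above -0.0085 m and angle between the y axis of plate and the y axis of saw_block, either way round below 0.04 rad and y of saw_line in the frame of block_end between -0.01 and -0.001 m), for 0.2 s.
2. the clamp is pushed shut on the plate (value of joint clamp_handle above 0.8 rad and contact force between clamp_bar and plate above 0.5 N), for 0.2 s.
At the end, for the whole second after the job is handed in: The clamp handle is down (above 0.8 rad) with the clamp's foot pressing on the plate; the plate lies flat and at rest on the block, within 3.5 mm of the fence and square to it within 0.04 rad, and the scribed line stands 1 to 10 mm outside the saw end of the block (all of step 2 and x of plate in the frame of saw_block above -0.0085 m and angle between the y axis of plate and the y axis of saw_block, either way round below 0.04 rad and y of saw_line in the frame of block_end between -0.01 and -0.001 m and z of plate in the frame of saw_block below 0.031 m and angle between plate's own z axis and vertical below 0.04 rad and linear speed of plate below 0.01 m/s); the robot touches nothing.
It fails at once if the plate is picked up or tipped instead of pushed (z of plate in the frame of saw_block above 0.036 m or angle between plate's own z axis and vertical above 0.12 rad).
It fails at once if the plate is pushed off the block (z of plate in the frame of saw_block below 0.02 m).
It fails at once if another thing on the bench is shifted (distance of any of hacksaw, dust_brush, side_cutters, long_nose, solder_spool, tweezers from where it was at the start of the episode above 0.02 m).
It also fails if it takes over 54 s, if anything falls off the work surface, if the arm or the gripper's body presses on something with over 40 N, if the wrist force passes 120 N, or if a joint passes its speed limit or range.

## Robot

A 6-joint arm with a two-finger parallel gripper is mounted at the origin on a cart in front of the work surface, level with it; the furniture and walls round the work are solid. World frame = base frame: x ahead of the robot, y to its left, z up, the work surface at z = 0. Lengths are in m, angles in rad, forces in N, time in s.
With the tool pointing down it reaches from about 0.35 to 0.775 m from the base axis. Payload 7.3 kg.
Tool frame: the origin (TCP) lies between the finger pads; the fingertips stand 8 mm ahead of it and the grasp point (between the pads) lies 11 mm behind it (robot.nose_length is the distance from the TCP to the fingertips, in m); z points along the fingers, y is the line along which they close (so a half turn about z gives the same grasp; the last joint's range is limited). The gripper opens to 92 mm and grips with 3 to 60 N. Pads are 19 mm wide; open, the fingers measure 130 mm over their backs; the gripper's body (75 mm by 190 mm) begins 47 mm behind the grasp point.
Start: joints at [1.001, 0.342, 1.524, -0, 1.275, -0.146], TCP at [0.216, 0.479, 0.235] pointing down, gripper open.
Joint ranges: [-2.53, 2.53], [-0.77, 2.02], [0.04, 2.7], [-1, 4.14], [0.28, 2.66], [-3.11, 3.11]. Speed limits (rad/s): [2.57, 2.57, 3.14, 3.14, 3.14, 3.14].

## Interface

Orientations are given as [roll, pitch, yaw] about the fixed x, y, z axes, in that order (R = Rz(yaw) Ry(pitch) Rx(roll)).
In Python, from cell import robot gives the robot as it stands. The module is installed in compiled form; this text tells all that it offers.
- The arm moves only by the shell command python3 -m jog 'ROWS' [FORCE]. ROWS is JSON, a list that holds one entry, the list of rows, each a list of 5 numbers: the gripper's target within -1 to 1 (fully open at 1, half-way at 0, shut at -1), then the shift along the tool's x, y, z in m, then the turn about the tool's z in rad. A call has 1 to 5 rows; each row is the pose to reach, as a shift and turn from the pose commanded when the call began, along the tool's axes at that moment; what a row does not reach only later rows make up. A row lasts 1/12 s, in which the tool goes at most 41.7 mm and 7.16 degrees, less where a joint would pass 70% of its speed; a pose out of reach is approached as far as the arm can. A call with a gripper value outside its range is refused whole. The fingers move at their own pace and stop on an object; FORCE is the grip in N (left out, the last holds). Time passes only in rows, so rows that repeat a pose let the fingers close. It gives the time, the measured TCP pose, the force, the opening and the grip force at its end, in the units of the state.
- robot.observe(): the state, without advancing time (a new reading comes with each control period).
- robot.read_camera(name): name is "side" or "top" or "wrist"; returns the picture (420x560x3 uint8, red, green, blue); there is no depth.
- robot.camera_model(name): a dict with "camera_matrix" (3x3 intrinsics, pixels), "position" and "attitude" of the camera in the world; the wrist camera has in their place "mount" (4x4, takes a point from camera to tool coordinates, whose origin is the TCP and whose axes are the flange's). Camera axes: x right, y down, z forward; pixel columns grow to the right and rows downward; lengths in m; the calibration is good to about 2 mm. A picture is of the moment at which its call begins: read the wrist's pose just before it. camera_model takes no time and is no camera call.
- robot.hand_in(): hands the job in; it is judged then, once.
The state is a dict: "time": time; "qpos": joint angles; "qvel": joint speeds; "joint_efforts": joint torques, N m; "tool_pos": TCP position; "tool_rot": TCP orientation; "contact_force": force on the tool from outside, world axes, zero at the start; "torque": the same for the moment, N m; "opening": finger opening in m; "grip_force": force on a finger pad.
Only numpy, scipy, OpenCV 4.12 (cv2) and the standard library are available. Lean on these libraries where they do the work, as an engineer would, in place of code of your own. Each camera call takes 0.05 s, during which the arm holds its last target. There are 200 camera calls.

## Working session

There is one attempt and no reset: what is moved stays moved. The work goes in short steps, Python scripts to look and compute and a shell command to move; the robot and the scene stay as the last step left them, time stands still between calls to the robot, and variables do not carry over. Pictures are saved under pics/ and viewed, at most 10 in all, crops included, and the job is handed in when it is done.

```bash
mkdir -p pics; python3 - <<'E'
from cell import robot
import cv2,numpy as np
np.set_printoptions(precision=4,suppress=True)
s=robot.observe();print(s['time'],s['tool_pos'],s['tool_rot'],s['opening'])
for n in('top','side'):
    m=robot.camera_model(n);print(n,m)
    cv2.imwrite(f'pics/{n}0.png',robot.read_camera(n)[:,:,::-1])
print(robot.camera_model('wrist'))
E
```

```text
0.0 [0.2156 0.4782 0.234 ] [-3.14   -0.0002  2.7178] 0.09170639890508893
top {'camera_matrix': array([[462.8548,   0.    , 277.695 ],
       [  0.    , 462.8548, 213.2695],
       [  0.    ,   0.    ,   1.    ]]), 'position': array([-0.2627, -0.0781,  1.5259]), 'attitude': array([-2.6452,  0.0021, -1.5006])}
side {'camera_matrix': array([[508.8202,   0.    , 287.3706],
       [  0.    , 508.8202, 210.7384],
       [  0.    ,   0.    ,   1.    ]]), 'position': array([-0.088 , -0.8889,  1.032 ]), 'attitude': array([-2.3049, -0.0042, -0.6108])}
{'camera_matrix': array([[311.1449,   0.    , 278.2287],
       [  0.    , 311.1449, 210.9232],
       [  0.    ,   0.    ,   1.    ]]), 'mount': array([[-0.0008, -0.9679, -0.2513,  0.0665],
       [ 1.    , -0.0012,  0.0014, -0.001 ],
       [-0.0016, -0.2513,  0.9679, -0.1481],
       [ 0.    ,  0.    ,  0.    ,  1.    ]])}
```

View pics/top0.png

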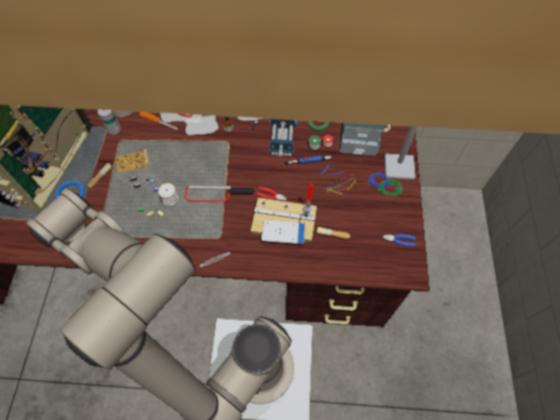

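View pics/side0.png

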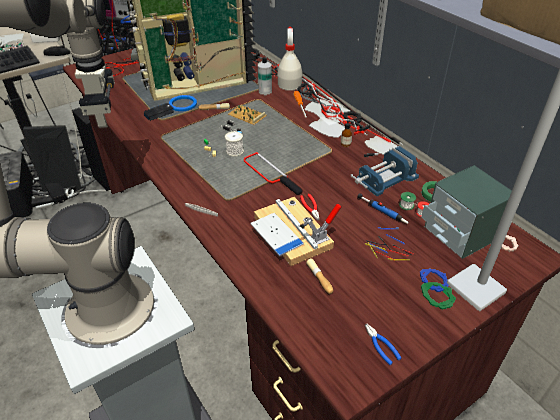

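The top view shows the block at about (284,218), with the blue end to the right at (299,232) and the handle at (310,190). In the side view the block is at (290,232). The dust brush sits just past the saw end, around (333,233) in the top view.

```bash
cat > h.py <<'E'
import numpy as np,cv2
from scipy.spatial.transform import Rotation as R
from cell import robot
np.set_printoptions(precision=4,suppress=True)
def pose(n,s=None):
    m=robot.camera_model(n)
    if n=='wrist':
        T=np.eye(4);T[:3,:3]=R.from_euler('xyz',s['tool_rot']).as_matrix();T[:3,3]=s['tool_pos']
        T=T@m['mount'];return m['camera_matrix'],T[:3,:3],T[:3,3]
    return m['camera_matrix'],R.from_euler('xyz',m['attitude']).as_matrix(),np.array(m['position'])
def ray(P,uv,z):
    K,Rm,p=P;uv=np.atleast_2d(uv).astype(float)
    d=np.c_[uv,np.ones(len(uv))]@np.linalg.inv(K).T@Rm.T
    return p+d*((z-p[2])/d[:,2])[:,None]
def proj(P,X):
    K,Rm,p=P;c=(np.atleast_2d(X)-p)@Rm@K.T;return c[:,:2]/c[:,2:]
E
python3 - <<'E'
from h import *
a=cv2.imread('pics/top0.png')[175:260,225:365];b=cv2.imread('pics/side0.png')[180:300,230:350]
cv2.imwrite('pics/z.png',np.vstack([cv2.resize(a,(560,340),interpolation=cv2.INTER_NEAREST)]))
P=pose('top');im=cv2.imread('pics/top0.png');h=cv2.cvtColor(im,cv2.COLOR_BGR2HSV)
def big(m,box):
    x0,y0,x1,y1=box;k=np.zeros_like(m);k[y0:y1,x0:x1]=m[y0:y1,x0:x1];return k
wood=big(cv2.inRange(h,(12,50,120),(32,200,255)),(240,190,320,250))
blue=big(cv2.inRange(h,(95,120,60),(125,255,255)),(240,200,320,250))
red=big(cv2.inRange(h,(0,170,140),(8,255,255)),(295,175,320,205))
for nm,m,z in(('wood',wood,.028),('blue',blue,.033),('red',red,.12)):
    p=cv2.findNonZero(m)
    r=cv2.minAreaRect(p);c=cv2.boxPoints(r);print(nm,len(p),c,ray(P,c,z)[:,:2])
E
```

```text
wood 1153 [[249.5053 231.2508]
 [254.9243 195.6407]
 [323.1063 206.0162]
 [317.6873 241.6263]] [[ 0.4658  0.0781]
 [ 0.6156  0.0725]
 [ 0.5885 -0.1841]
 [ 0.4416 -0.1683]]
blue 86 [[298. 224.]
 [303. 224.]
 [303. 242.]
 [298. 242.]] [[ 0.5046 -0.0948]
 [ 0.5059 -0.1129]
 [ 0.4342 -0.116 ]
 [ 0.433  -0.0983]]
red 76 [[306.027  198.8378]
 [308.5946 183.4324]
 [313.2973 184.2162]
 [310.7297 199.6216]] [[ 0.561  -0.1171]
 [ 0.6254 -0.1236]
 [ 0.6233 -0.1405]
 [ 0.559  -0.1336]]
```

View pics/z.png

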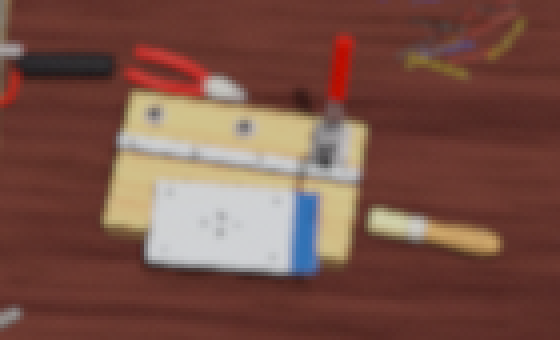

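The zoom shows the block corners cleanly. The plate is about 10–15 mm off the fence and nearly square to it. I'll move the wrist camera over the block.

```bash
python3 -m jog '[[[1,-0.032,-0.027,0,0],[1,-0.064,-0.054,0,0],[1,-0.096,-0.081,0,0],[1,-0.128,-0.108,0,0],[1,-0.16,-0.135,0,0]]]'; python3 -m jog '[[[1,-0.032,-0.027,0,0],[1,-0.064,-0.054,0,0],[1,-0.096,-0.081,0,0],[1,-0.128,-0.108,0,0],[1,-0.16,-0.135,0,0]]]';python3 -m jog '[[[1,-0.032,-0.027,0,-0.1],[1,-0.064,-0.054,0,-0.2],[1,-0.096,-0.081,0,-0.3],[1,-0.128,-0.107,0,-0.322],[1,-0.128,-0.107,0,-0.322]]]'
python3 - <<'E'
from h import *
s=robot.observe();im=robot.read_camera('wrist');cv2.imwrite('pics/w1.png',im[:,:,::-1])
print(s['time'],s['tool_pos'],s['tool_rot'],s['qpos'])
E
```

```text
time: 0.52
tool_pos: [0.3058, 0.2888, 0.2345]
tool_rot: [-3.141, -0.0, 2.719]
contact_force: [0.7, 0.1, -0.4]
opening: 0.0919
grip_force: 0.0
time: 0.93
tool_pos: [0.3958, 0.1007, 0.2347]
tool_rot: [3.141, -0.0, 2.718]
contact_force: [0.3, 1.6, -0.3]
opening: 0.092
grip_force: 0.0
time: 1.35
tool_pos: [0.4706, -0.0529, 0.2343]
tool_rot: [-3.14, 0.001, 3.037]
contact_force: [-0.4, -0.1, 0.7]
opening: 0.0916
grip_force: 0.0
1.35 [ 0.4706 -0.0529  0.2343] [-3.1396  0.0015  3.0365] [-0.2729  0.2474  1.6601 -0.0019  1.2323 -1.738 ]
```

View pics/w1.png

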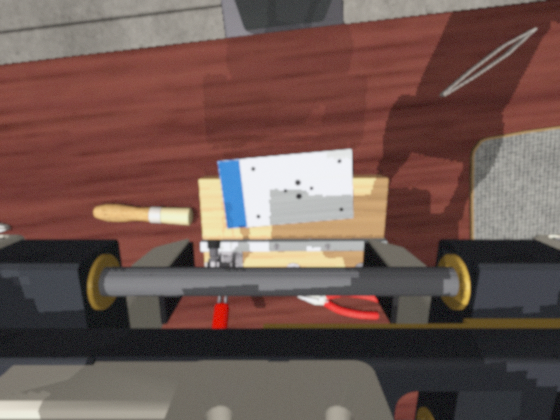

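The wrist view, with up toward the robot and right toward +y, shows these pixel positions:
- Wood front corners at about (199,179) and (387,178).
- Plate corners at about (219,161), (352,150), (353,219) and (228,228).
- Fence front at about row 241.
- Red handle at (220,315).

```bash
python3 - <<'E'
from h import *
s=robot.observe();P=pose('wrist',s);im=cv2.imread('pics/w1.png');g=cv2.cvtColor(im,cv2.COLOR_BGR2GRAY)
def sub(c,w): return cv2.cornerSubPix(g,np.float32(c).reshape(-1,1,2),(w,w),(-1,-1),(3,50,.01)).reshape(-1,2)
w=sub([[199,179],[387,178]],4);p=sub([[219,161],[352,150],[353,219],[228,228]],4)
f=sub([[201,242]],3)
W=ray(P,w,.028)[:,:2];Q=ray(P,p,.033)[:,:2];F=ray(P,f,.04)[:,:2]
print(w,p,f);print('len wood',np.linalg.norm(W[1]-W[0]),'plate sides',[np.linalg.norm(Q[i]-Q[i-3]) for i in range(4)])
yv=(W[1]-W[0]);yv/=np.linalg.norm(yv);xv=np.array([yv[1],-yv[0]]);yaw=np.arctan2(xv[1],xv[0])
O=W.mean(0)+.038*xv;B=np.c_[xv,yv]
print('block O',O,'yaw',yaw,'fence corner blk',(F-O)@B)
q=(Q-O)@B;print('plate corners blk',q);print('center',q.mean(0),'angle',np.arctan2(*(q[1]-q[0])[[0,1]]))
print('tool in blk',(s['tool_pos'][:2]-O)@B,'block yaw+pi',yaw+np.pi)
E
```

```text
[[197.7475 178.806 ]
 [388.1077 177.8576]] [[216.0703 160.724 ]
 [351.2129 148.3477]
 [352.8601 219.2863]
 [227.5317 227.8403]] [[199.6103 241.7827]]
len wood 0.21798866424683888 plate sides [np.float64(0.15022507158329226), np.float64(0.08164485681680535), np.float64(0.1471720187252492), np.float64(0.07885427088256781)]
block O [ 0.4959 -0.0376] yaw -0.10267448612837211 fence corner blk [[ 0.0341 -0.1089]]
plate corners blk [[-0.0589 -0.0859]
 [-0.0717  0.0638]
 [ 0.0097  0.0701]
 [ 0.0194 -0.0767]]
center [-0.0254 -0.0072] angle -0.08522950304848986
tool in blk [-0.0248 -0.016 ] block yaw+pi 3.038918167461421
```

Sizes check out: wood 218 mm, plate 150×80 mm. In the block frame the plate sits at (-25,-7) mm, askew by 0.085 rad. I'll go down in front of it with the fingers open and push it square.

```bash
python3 -m jog '[[[1,0.035,0.005,0.01,0],[1,0.065,0.009,0.03,0],[1,0.075,0.009,0.065,0],[1,0.075,0.009,0.105,0],[1,0.075,0.009,0.145,0]]]'; python3 -m jog '[[[1,0,0,0.03,0],[1,0,0,0.055,0],[1,0,0,0.059,0],[1,0,0,0.059,0]]]'; python3 -m jog '[[[1,-0.01,0,0,0],[1,-0.017,0,0,0],[1,-0.024,0,0,0],[1,-0.031,0,0,0],[1,-0.036,0,0,0]]]'
```

```text
time: 1.82
tool_pos: [0.3937, -0.0297, 0.0893]
tool_rot: [-3.142, 0.003, 3.04]
contact_force: [0.9, -0.5, 0.2]
opening: 0.0916
grip_force: 0.0
time: 2.15
tool_pos: [0.3932, -0.0298, 0.0299]
tool_rot: [3.141, -0.004, 3.04]
contact_force: [-0.6, 0.4, 0.8]
opening: 0.092
grip_force: 0.0
time: 2.57
tool_pos: [0.4316, -0.0346, 0.0316]
tool_rot: [-3.141, 0.002, 3.04]
contact_force: [-2.1, 0.7, 1.2]
opening: 0.0918
grip_force: 0.5
```

```bash
python3 -m jog '[[[1,-0.003,0,0,0],[1,-0.005,0,0,0],[1,-0.007,0,0,0],[1,-0.007,0,0,0]]]'; python3 -m jog '[[[1,-0.001,0,0,0],[1,-0.002,0,0,0],[1,-0.002,0,0,0]]]'
python3 - <<'E'
from h import *
s=robot.observe();im=robot.read_camera('wrist');cv2.imwrite('pics/w2.png',im[:,:,::-1]);t=robot.read_camera('top');cv2.imwrite('pics/top2.png',t[:,:,::-1])
O=np.array([.4959,-.0376]);y=-.1027;B=np.array([[np.cos(y),-np.sin(y)],[np.sin(y),np.cos(y)]])
print(s['tool_pos'],s['tool_rot'],(s['tool_pos'][:2]-O)@B)
E
```

```text
time: 2.9
tool_pos: [0.4377, -0.0353, 0.0307]
tool_rot: [3.142, 0.0, 3.04]
contact_force: [0.7, -0.5, 0.5]
opening: 0.0918
grip_force: 0.0
time: 3.15
tool_pos: [0.4395, -0.0355, 0.0307]
tool_rot: [3.142, 0.0, 3.04]
contact_force: [-0.6, -0.2, 0.8]
opening: 0.0919
grip_force: 0.1
[ 0.4395 -0.0355  0.0307] [3.1415 0.     3.0397] [-0.0563 -0.0037]
```

View pics/w2.png

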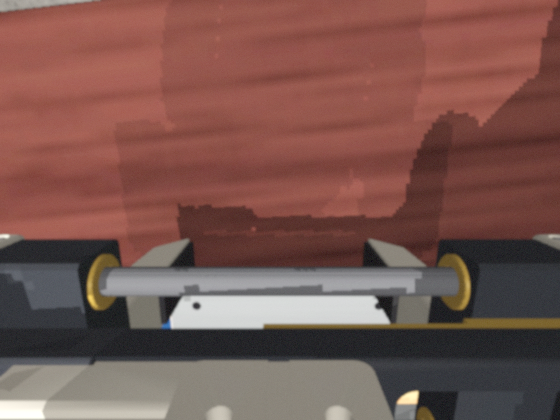

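The plate is between the fingers in this view and the force is still low. I'll keep pushing gently until it meets the fence.

```bash
for i in 1 2; do python3 -m jog '[[[1,-0.001,0,0,0],[1,-0.001,0,0,0],[1,-0.001,0,0,0]]]' | grep -E "pos|contact"; done
```

```text
tool_pos: [0.4405, -0.0356, 0.0307]
contact_force: [0.1, 0.0, -0.2]
tool_pos: [0.4406, -0.0355, 0.0306]
contact_force: [-5.0, -0.2, 3.6]
```

```bash
python3 -m jog '[[[1,-0.001,0,0,0],[1,-0.001,0,0,0],[1,-0.001,0,0,0]]]' | grep -E "pos|contact"; python3 -m jog '[[[1,0.01,0,0,0],[1,0.03,0,-0.01,0],[1,0.03,0,-0.04,0],[1,0.03,0,-0.08,0],[1,0.03,0,-0.12,0]]]'; python3 -m jog '[[[1,0,0,-0.04,0],[1,0,0,-0.08,0],[1,0,0,-0.08,0],[1,0,0,-0.08,0]]]'
python3 - <<'E'
from h import *
s=robot.observe();im=robot.read_camera('wrist');cv2.imwrite('pics/w3.png',im[:,:,::-1])
print(s['tool_pos'],s['tool_rot'])
E
```

```text
tool_pos: [0.4406, -0.0355, 0.0305]
contact_force: [-8.3, -0.8, 4.5]
time: 4.42
tool_pos: [0.4124, -0.0326, 0.1519]
tool_rot: [3.141, -0.0, 3.039]
contact_force: [1.1, 0.0, -0.3]
opening: 0.0919
grip_force: 0.0
time: 4.75
tool_pos: [0.4144, -0.0331, 0.2331]
tool_rot: [-3.141, 0.007, 3.04]
contact_force: [0.9, -0.6, -1.1]
opening: 0.0921
grip_force: 0.0
[ 0.4144 -0.0331  0.2331] [-3.1407  0.0075  3.0398]
```

View pics/w3.png

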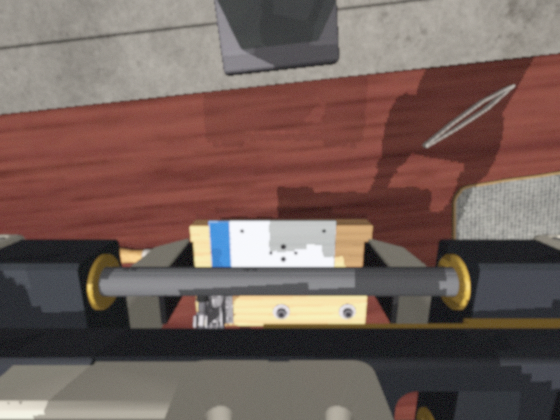

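The plate now looks seated and parallel to the wood front. Its front corners are at about (211,220) and (335,220), and the wood's are at (190,222) and (372,221).

```bash
python3 - <<'E'
from h import *
s=robot.observe();P=pose('wrist',s);im=cv2.imread('pics/w3.png');g=cv2.cvtColor(im,cv2.COLOR_BGR2GRAY)
O=np.array([.4959,-.0376]);y=-.1027;B=np.array([[np.cos(y),-np.sin(y)],[np.sin(y),np.cos(y)]])
def sub(c,w): return cv2.cornerSubPix(g,np.float32(c).reshape(-1,1,2),(w,w),(-1,-1),(3,50,.01)).reshape(-1,2)
w=sub([[190,223],[372,221]],3);p=sub([[211,221],[336,220]],3)
print(w,p,(ray(P,w,.028)[:,:2]-O)@B,(ray(P,p,.033)[:,:2]-O)@B,(s['tool_pos'][:2]-O)@B)
E
```

```text
[[188.9893 225.6028]
 [372.     221.    ]] [[208.7213 219.6746]
 [334.4271 219.5976]] [[-0.0397 -0.1099]
 [-0.0453  0.106 ]] [[-0.0484 -0.085 ]
 [-0.0485  0.0607]] [-0.0828 -0.0037]
```

The plate's +y end is at about y = +63 mm in the block frame and has to move to about +10. I'll turn the tool 90°, narrow the fingers and come down beyond that end.

```bash
python3 -m jog '[[[-0.57,-0.02,0.02,0,0.12],[-0.57,-0.04,0.045,0,0.24],[-0.57,-0.06,0.07,0,0.36],[-0.57,-0.075,0.094,0,0.48],[-0.57,-0.075,0.094,0,0.6]]]' >/dev/null; python3 -m jog '[[[-0.57,0,0,0.03,0.12],[-0.57,0,0,0.06,0.24],[-0.57,0,0,0.09,0.36],[-0.57,0,0,0.12,0.48],[-0.57,0,0,0.15,0.6]]]' ; python3 -m jog '[[[-0.57,0,0,0.01,0.12],[-0.57,0,0,0.025,0.24],[-0.57,0,0,0.025,0.36],[-0.57,0,0,0.025,0.371],[-0.57,0,0,0.025,0.371]]]'
python3 - <<'E'
from h import *
s=robot.observe()
O=np.array([.4959,-.0376]);y=-.1027;B=np.array([[np.cos(y),-np.sin(y)],[np.sin(y),np.cos(y)]])
print((s['tool_pos'][:2]-O)@B, s['tool_rot'][2]-y-np.pi/2)
E
```

```text
time: 5.63
tool_pos: [0.4955, 0.0533, 0.0777]
tool_rot: [-3.139, -0.001, 1.834]
contact_force: [0.6, 0.5, 0.7]
opening: 0.03
grip_force: 0.0
time: 6.05
tool_pos: [0.496, 0.0532, 0.0544]
tool_rot: [-3.139, -0.0, 1.471]
contact_force: [0.4, -0.3, -0.1]
opening: 0.0195
grip_force: 0.0
[-0.0093  0.0904] 0.0033350635155335873
```

```bash
python3 -m jog '[[[-0.57,0,0,0.01,0],[-0.57,0,0,0.016,0],[-0.57,0,0,0.016,0],[-0.57,0,0,0.016,0]]]'; python3 -m jog '[[[-0.57,-0.006,0,0,0],[-0.57,-0.012,0,0,0],[-0.57,-0.018,0,0,0],[-0.57,-0.024,0,0,0],[-0.57,-0.030,0,0,0]]]'|grep -E "pos|cont"; python3 -m jog '[[[-0.57,-0.006,0,0,0],[-0.57,-0.012,0,0,0],[-0.57,-0.018,0,0,0],[-0.57,-0.022,0,0,0],[-0.57,-0.024,0,0,0]]]'|grep -E "pos|cont"
python3 - <<'E'
from h import *
cv2.imwrite('pics/w4.png',np.vstack([cv2.resize(robot.read_camera('top')[175:260,225:365,::-1],(560,340),interpolation=cv2.INTER_CUBIC),cv2.resize(robot.read_camera('side')[190:270,230:370,::-1],(560,260))]))
E
```

```text
time: 6.38
tool_pos: [0.4964, 0.0532, 0.0392]
tool_rot: [-3.141, -0.0, 1.47]
contact_force: [-0.4, 0.0, -0.6]
opening: 0.0194
grip_force: 0.0
tool_pos: [0.4937, 0.0226, 0.0399]
contact_force: [0.2, 0.7, -0.5]
tool_pos: [0.4912, -0.0012, 0.0397]
contact_force: [0.6, 0.2, 0.4]
```

View pics/w4.png

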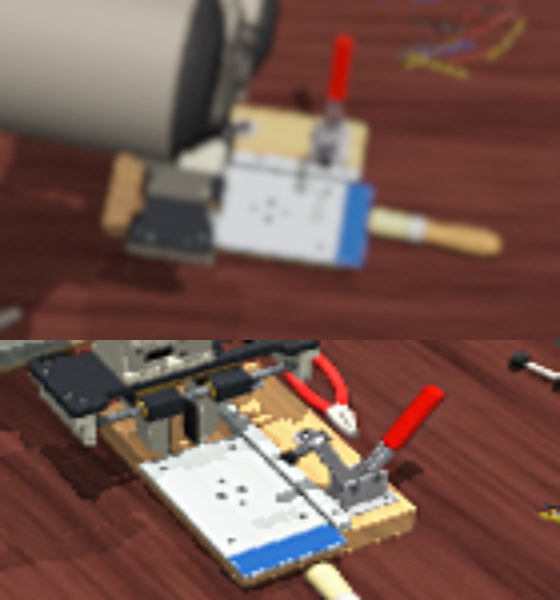

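The push works: the plate still lies along the fence, and the blue end is just passing the saw end. I'll carry on about 14 mm with the tips slightly lower, then measure the scribed line.

```bash
python3 -m jog '[[[-0.57,-0.004,0,0.001,0],[-0.57,-0.008,0,0.0015,0],[-0.57,-0.011,0,0.0015,0],[-0.57,-0.014,0,0.0015,0],[-0.57,-0.014,0,0.0015,0]]]'|grep -E "pos|cont"
python3 - <<'E'
from h import *
O=np.array([.4959,-.0376]);y=-.1027;B=np.array([[np.cos(y),-np.sin(y)],[np.sin(y),np.cos(y)]])
s=robot.observe();print('tool',(s['tool_pos'][:2]-O)@B)
for n in('top','side'):
    im=robot.read_camera(n)[:,:,::-1].copy();cv2.imwrite(f'pics/{n}5.png',im);h=cv2.cvtColor(im,cv2.COLOR_BGR2HSV);P=pose(n)
    m=cv2.inRange(h,(95,110,60),(125,255,255));c=proj(P,[*(O+B@[-.01,-.12]),.033])[0].astype(int)
    k=np.zeros_like(m);k[c[1]-30:c[1]+30,c[0]-30:c[0]+30]=m[c[1]-30:c[1]+30,c[0]-30:c[0]+30]
    p=cv2.findNonZero(k).reshape(-1,2);q=(ray(P,p,.033)[:,:2]-O)@B
    print(n,len(p),'x',q[:,0].min(),q[:,0].max(),'y pct',np.percentile(q[:,1],[0,2,98,100]),'mean',q.mean(0))
    wd=cv2.inRange(h,(12,50,110),(32,200,255));
E
```

```text
tool_pos: [0.4897, -0.0151, 0.0381]
contact_force: [0.8, -0.3, -0.7]
tool [-0.0085  0.0218]
top 109 x -0.04279137104524316 0.03626075996454613 y pct [-0.1386 -0.138  -0.1186 -0.118 ] mean [-0.0037 -0.1279]
side 182 x -0.042261516352624776 0.03637477118637601 y pct [-0.1366 -0.1362 -0.114  -0.1135] mean [-0.0029 -0.1248]
```

The views and the tool position agree that the line is about 3.5 mm clear. I'll push 1.5 mm more, back off, turn back and re-seat gently from the front.

```bash
python3 -m jog '[[[-0.57,-0.0008,0,0,0],[-0.57,-0.0015,0,0,0],[-0.57,-0.0015,0,0,0]]]'|grep -E "pos|cont"; python3 -m jog '[[[-0.57,0.01,0,0,0],[-0.57,0.02,0,-0.01,0],[-0.57,0.02,0,-0.045,0],[-0.57,0.02,0,-0.085,-0.12],[-0.57,0.02,0,-0.125,-0.24]]]' >/dev/null; python3 -m jog '[[[0.5,0,0,-0.03,-0.12],[0.5,0,0,-0.07,-0.24],[0.5,0,0,-0.07,-0.36],[0.5,0,0,-0.07,-0.48],[0.5,0,0,-0.07,-0.6]]]'>/dev/null; python3 -m jog '[[[0.5,0,0,0,-0.12],[0.5,0,0,0,-0.24],[0.5,0,0,0,-0.36],[0.5,0,0,0,-0.48],[0.5,0,0,0,-0.6]]]' >/dev/null; python3 -m jog '[[[0.5,0.03,-0.03,0,-0.12],[0.5,0.06,-0.055,0,-0.131],[0.5,0.085,-0.08,0,-0.131],[0.5,0.09,-0.11,0,-0.131],[0.5,0.09,-0.11,0,-0.131]]]'
python3 - <<'E'
from h import *
O=np.array([.4959,-.0376]);y=-.1027;B=np.array([[np.cos(y),-np.sin(y)],[np.sin(y),np.cos(y)]])
s=robot.observe();im=robot.read_camera('wrist');cv2.imwrite('pics/w6.png',im[:,:,::-1]);print((s['tool_pos'][:2]-O)@B,s['tool_rot'][2]-y-np.pi)
E
```

```text
tool_pos: [0.4896, -0.0159, 0.0382]
contact_force: [-0.1, 0.3, -0.0]
time: 9.75
tool_pos: [0.3767, -0.0846, 0.2335]
tool_rot: [-3.14, -0.0, 3.037]
contact_force: [1.3, -0.1, -0.4]
opening: 0.069
grip_force: 0.0
[-0.1138 -0.059 ] -0.0017708049163722706
```

View pics/w6.png

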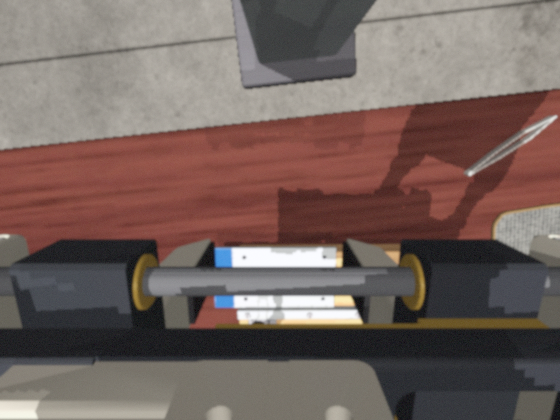

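The plate is square with the whole blue end overhanging; the line is at about column 232 and the wood edge at about 237. Next is a gentle re-seating push.

```bash
python3 -m jog '[[[0.5,0,-0.006,0.04,0],[0.5,0,-0.006,0.08,0],[0.5,0,-0.006,0.12,0],[0.5,0,-0.006,0.16,0],[0.5,0,-0.006,0.195,0]]]' >/dev/null; python3 -m jog '[[[0.5,-0.012,0,0.008,0],[0.5,-0.024,0,0.008,0],[0.5,-0.036,0,0.008,0],[0.5,-0.044,0,0.008,0],[0.5,-0.050,0,0.008,0]]]' |grep -E "pos|cont"; python3 -m jog '[[[0.5,-0.003,0,0,0],[0.5,-0.006,0,0,0],[0.5,-0.008,0,0,0],[0.5,-0.008,0,0,0]]]' |grep -E "pos|cont"; python3 -m jog '[[[0.5,-0.001,0,0,0],[0.5,-0.001,0,0,0],[0.5,-0.001,0,0,0]]]' |grep -E "pos|cont"
```

```text
tool_pos: [0.4293, -0.0926, 0.03]
contact_force: [-0.4, 0.5, -0.3]
tool_pos: [0.4348, -0.0938, 0.0301]
contact_force: [-2.6, 0.9, 2.3]
tool_pos: [0.4349, -0.0938, 0.0301]
contact_force: [-5.6, 0.2, 4.2]
```

The plate is seated, with the tool at the same block x as the first time (-55 mm). I'll retreat, close the fingers and go above the clamp handle.

```bash
python3 -m jog '[[[0.5,0.01,0,0,0],[0.5,0.03,0,-0.02,0],[-1,0.03,0,-0.06,0],[-1,0.03,0,-0.1,0],[-1,0.03,0,-0.14,0]]]' >/dev/null; python3 -m jog '[[[-1,0,-0.005,-0.04,0],[-1,-0.03,-0.018,-0.065,0],[-1,-0.07,-0.018,-0.065,0],[-1,-0.11,-0.018,-0.065,0],[-1,-0.15,-0.018,-0.065,0]]]' >/dev/null; python3 -m jog '[[[-1,-0.025,0,0.01,0],[-1,-0.025,0,0.04,0],[-1,-0.025,0,0.06,0],[-1,-0.025,0,0.06,0]]]'
python3 - <<'E'
from h import *
O=np.array([.4959,-.0376]);y=-.1027;B=np.array([[np.cos(y),-np.sin(y)],[np.sin(y),np.cos(y)]])
s=robot.observe();print((s['tool_pos'][:2]-O)@B,s['tool_pos'][2])
cv2.imwrite('pics/s7.png',np.hstack([cv2.resize(robot.read_camera('side')[170:290,240:370,::-1],(390,360)),cv2.resize(robot.read_camera('top')[170:260,270:360,::-1],(360,360))]))
E
```

```text
time: 12.38
tool_pos: [0.5772, -0.1262, 0.1704]
tool_rot: [3.139, -0.008, 3.039]
contact_force: [-1.4, 0.4, 0.2]
opening: 0.0005
grip_force: 0.0
[ 0.09   -0.0798] 0.17042195655938708
```

View pics/s7.png

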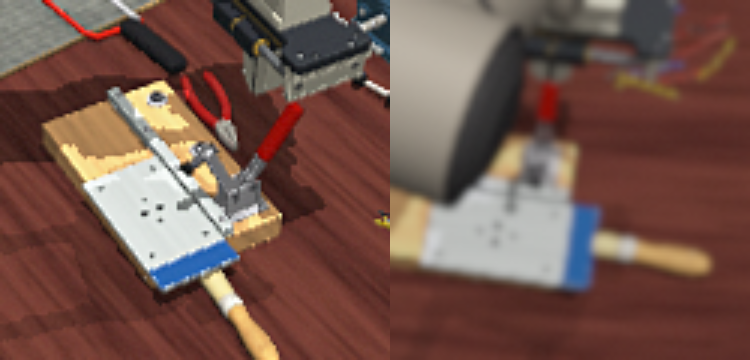

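The plate is seated with the blue end out past the wood, the brush is untouched, and the fingers are in line with the handle. I'll press it down along its arc.

```bash
python3 -m jog '[[[-1,0,0,0.02,0],[-1,0,0,0.037,0],[-1,-0.005,0,0.042,0],[-1,-0.011,0,0.049,0],[-1,-0.017,0,0.054,0]]]' |grep -E "pos|cont"; python3 -m jog '[[[-1,-0.0065,0,0.005,0],[-1,-0.011,0,0.0105,0],[-1,-0.016,0,0.0165,0],[-1,-0.0195,0,0.023,0],[-1,-0.0225,0,0.0295,0]]]' |grep -E "pos|cont"
```

```text
tool_pos: [0.5975, -0.1291, 0.1231]
contact_force: [-3.4, 0.5, 8.0]
tool_pos: [0.6213, -0.1315, 0.0945]
contact_force: [-0.2, 1.0, 8.2]
```

```bash
python3 -m jog '[[[-1,-0.001,0,0.004,0],[-1,-0.002,0,0.008,0],[-1,-0.003,0,0.012,0],[-1,-0.003,0,0.014,0],[-1,-0.003,0,0.014,0]]]' |grep -E "pos|cont"
```

```text
tool_pos: [0.6254, -0.132, 0.0808]
contact_force: [2.2, 0.6, 4.5]
```

```bash
python3 -m jog '[[[-1,0,0,0.002,0],[-1,0,0,0.004,0],[-1,0,0,0.006,0],[-1,0,0,0.006,0]]]' |grep -E "pos|cont";python3 -m jog '[[[-1,0,0,0.001,0],[-1,0,0,0.002,0],[-1,0,0,0.002,0]]]' |grep -E "pos|cont"
```

```text
tool_pos: [0.6262, -0.1321, 0.076]
contact_force: [3.7, 1.0, 9.2]
tool_pos: [0.6265, -0.1321, 0.0747]
contact_force: [3.4, 0.5, 11.9]
```

```bash
python3 -m jog '[[[-1,0,0,0.001,0],[-1,0,0,0.002,0],[-1,0,0,0.002,0]]]' |grep -E "pos|cont";python3 -m jog '[[[-1,0,0,0.001,0],[-1,0,0,0.002,0],[-1,0,0,0.002,0]]]' |grep -E "pos|cont"
```

```text
tool_pos: [0.6265, -0.1322, 0.0744]
contact_force: [-0.1, 3.6, 22.7]
tool_pos: [0.6266, -0.1322, 0.074]
contact_force: [-5.9, 3.8, 33.2]
```

The handle is hard on its stop (33 N with almost no travel). I'll retract upward and check.

```bash
python3 -m jog '[[[-1,0,0,-0.01,0],[-1,0,0,-0.04,0],[-1,0,0,-0.08,0],[-1,0,0,-0.12,0],[-1,0,0.03,-0.15,0]]]' |grep -E "pos|cont"; python3 -m jog '[[[-1,0,0.04,0,0],[-1,0,0.08,0,0],[-1,0,0.12,0,0],[-1,0,0.15,0,0],[-1,0,0.15,0,0]]]'|grep -E "time|pos|cont"
python3 - <<'E'
from h import *
O=np.array([.4959,-.0376]);y=-.1027;B=np.array([[np.cos(y),-np.sin(y)],[np.sin(y),np.cos(y)]])
im={n:robot.read_camera(n)[:,:,::-1].copy() for n in('side','top')}
cv2.imwrite('pics/s8.png',np.hstack([cv2.resize(im['side'][170:290,240:370],(390,360)),cv2.resize(im['top'][170:260,270:360],(360,360))]))
for n in im:
    P=pose(n);m=cv2.inRange(cv2.cvtColor(im[n],cv2.COLOR_BGR2HSV),(95,110,60),(125,255,255));c=proj(P,[*(O+B@[-.01,-.12]),.033])[0].astype(int)
    p=cv2.findNonZero(m[c[1]-30:c[1]+30,c[0]-30:c[0]+30]).reshape(-1,2)+c-30
    q=(ray(P,p,.033)[:,:2]-O)@B;print(n,len(p),q.mean(0),'line',q[:,1].mean()+.0125)
E
```

```text
tool_pos: [0.626, -0.1064, 0.2204]
contact_force: [0.6, -0.2, -0.8]
time: 15.65
tool_pos: [0.6407, 0.0535, 0.2169]
contact_force: [-0.4, -0.6, -0.6]
side 181 [-0.0028 -0.1257] line -0.11317982904620126
top 108 [-0.0038 -0.1289] line -0.1163987983433915
```

View pics/s8.png

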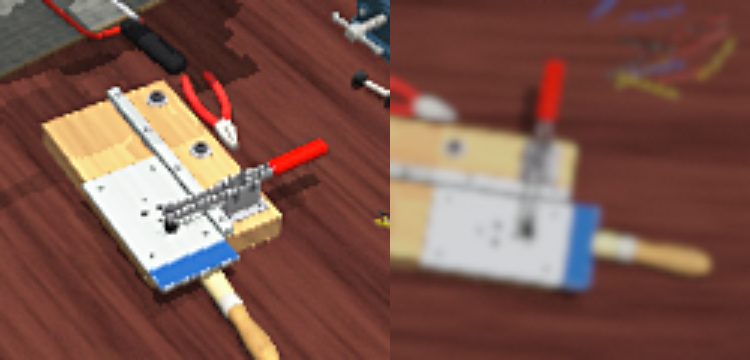

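The handle is down nearly level and the foot is on the plate. The plate is square to the fence, with the line about 5 mm clear (3.2 and 6.4 mm in the two views). Nothing else has moved.

```bash
python3 -c "
from cell import robot
print(robot.hand_in())"
```

```text
the job is handed in; nothing more can be done
None
```

The job is handed in, no verdict returned: the plate is square against the fence, the scribed line is about 5 mm clear of the saw end, the clamp is shut on the plate, and nothing else on the bench was touched.

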